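Index the hole strip by one turn of the hand wheel and lock it

TASK

Bring the next hole of the steel strip under the yellow pointer: with a fingertip against the upright orange handle, push the hand wheel round clockwise (seen from above) through exactly one full turn, until the handle stands where it began. Then push the red-knobbed lock lever all the way over, away from the robot. Push gently and grasp nothing: neither the handle nor the lever may be pinched, the carriage is moved only by the wheel, and the loose things on the bench stay where they are.

Things in the scene. Friction and masses are not known exactly. Their poses are not given: they have to be found in the camera images.
- feed_unit: Feed unit fixed to the bench: grey base plate 130 (x) x 370 (y) x 12 mm, green gearbox under the wheel, end block under the lock lever, carriage between, yellow pointer on a bracket (top 77 mm above bench). Origin on the bench; x points away from the robot (within 0.3 rad), y from wheel to lever, z up. Wheel axis at (0, -120 mm), lever pivot at (0, 152 mm).
- carriage: Aluminium carriage with a steel strip that has four 10 mm holes in a row along y, 30 mm apart. Geared to the wheel: one clockwise turn moves it 30 mm towards +y of the feed unit, the next hole under the pointer. Top 59 mm above the bench. Origin: centre of the block. Not to be pushed itself.
- wheel_axis (a point): On the wheel's vertical axis, level with the middle of its rim, 100 mm above the bench. Dark steel wheel, 138 mm outer diameter; rim 14 mm thick, its top 107 mm above the bench; three spokes; hub top 109 mm.
- handle_mid (a point): Middle of the upright orange handle's grip, 132 mm above the bench, 60 mm from the wheel's axis: a smooth post 19 mm in diameter that spins freely on its pin, from the rim's top (107 mm) up to 154 mm above the bench. Starts anywhere round the circle.
- wheel (a joint): Turn of the wheel in rad: 0 at the start, grows clockwise as seen from above; one full turn is 6.283. It turns freely from -1.2 to 7.8 (hard stops), takes about 4 to 6 N at the handle and stays where it is left.
- lock (a joint): Lock lever angle, rad: near 0 at the start (leaning towards the robot, feed unit's -x: unlocked), 1.0 fully over (leaning away, +x: locked; a hard stop). Takes about 1 to 2 N at the knob and stays where it is left.
- lock_knob: Centre of the lock lever's red ball knob (26 mm diameter), 70 mm from the pivot, which is 72 mm above the bench. The 10 mm rod swings in the feed unit's x-z plane from 0.5 rad before to 0.5 rad beyond upright: the knob travels 67 mm along +x, 133 mm above the bench at the ends, 142 mm midway.
- angle_bracket: Loose aluminium angle offcut, 40 x 60 x 50 mm. Bystander.
- box_section: Loose offcut of black steel box section, 40 x 110 x 30 mm, lying. Bystander.
- bolt_1: Loose steel hex bolt, 69 mm long, lying. Bystander.
- chisel: Loose bevel chisel with a wooden handle, 252 mm long, lying flat. Bystander.
- handle: The upright orange handle alone (see handle_mid); origin at its foot, on the wheel.

How it is judged:
On the way, in this order (a step that is already met when the one before it is completed fails the run):
1. the wheel is on its way round clockwise, pushed by its handle (value of joint wheel between 1.5 and 5 rad and contact force between anything else and handle above 0.5 N).
2. the wheel has made one full clockwise turn (within 15 degrees) with the lock lever still unlocked (value of joint wheel between 6.023 and 6.543 rad and value of joint lock below 0.3 rad), for 0.2 s.
At the end, for the whole second after the job is handed in: The wheel stands one clockwise turn from its start, within 0.26 rad (15 degrees), so the next hole is within about 1.3 mm of the pointer; the lock lever is over, beyond 0.85 rad of its 1.0; wheel and lever are at rest (value of joint wheel between 6.023 and 6.543 rad and value of joint lock above 0.85 rad and velocity of joint wheel between -0.05 and 0.05 rad/s and velocity of joint lock between -0.05 and 0.05 rad/s); the robot touches nothing.
It fails at once if the wheel is turned well past one turn (over 0.7 rad too far) or backwards (over 0.4 rad) (value of joint wheel above 6.983 rad or value of joint wheel below -0.4 rad).
It fails at once if the handle is pinched or shoved (contact force over 35 N) (contact force between anything else and handle above 35 N).
It fails at once if the lock knob is pinched or shoved (contact force over 35 N) (contact force between anything else and lock_knob above 35 N).
It fails at once if the carriage itself is pushed (over 5 N) (contact force between any of the fingers, the arm and carriage above 5 N).
It fails at once if a loose bystander is moved by more than 25 mm or lifted (distance of any of angle_bracket, box_section, bolt_1, chisel from where it was at the start of the episode above 0.025 m).
It also fails if it takes over 70 s, if anything falls off the work surface, if the arm or the gripper's body presses on something with over 40 N, if the wrist force passes 120 N, or if a joint passes its speed limit or range.

ROBOT

A 7-joint arm with a two-finger parallel gripper is mounted at the origin on a cart in front of the work surface, level with it; the furniture and walls round the work are solid. World frame = base frame: x ahead of the robot, y to its left, z up, the work surface at z = 0. Lengths are in m, angles in rad, forces in N, time in s.
With the tool pointing down it reaches from about 0.4 to 0.85 m from the base axis. Payload 4.4 kg.
Tool frame: the origin (TCP) lies at the very end of the fingers, on their centre line; the grasp point (between the pads) lies 19 mm behind it; z points along the fingers, y is the direction in which the jaws open and shut (so a half turn about z gives the same grasp; the last joint's range is limited). The gripper opens to 94 mm and grips with 3 to 60 N. Pads are 16 mm wide; open, the fingers measure 119 mm over their backs; the gripper's body (75 mm by 177 mm) begins 78 mm behind the grasp point.
Start: joints at [-1.241, 0.628, 0.038, 1.517, -0.027, 0.996, -0.02], TCP at [0.251, 0.6, 0.205] pointing down, gripper open.
Joint ranges: [-3.06, 3.06], [-0.37, 2.12], [-1.25, 1.32], [0.18, 2.47], [-1.1, 4.24], [0.23, 1.98], [-2.94, 2.94]. Speed limits (rad/s): [2.57, 2.57, 3.14, 3.14, 3.14, 3.14, 3.14].

INTERFACE

Orientations are given as a rotation vector (axis times angle).
In Python, from rig import robot gives the robot as it stands. The module is installed in compiled form; this text tells all that it offers.
- The arm moves only by the tool jog_arm, never from a script. Its argument "targets" is one flat list of numbers, 4 for each row, row after row: the shift along the tool's x, y, z in mm, then the turn about the tool's z in rad. A call has 1 to 12 rows; each row is the pose to reach, as a shift and turn from the pose commanded when the call began, along the tool's axes at that moment; what a row does not reach only later rows make up. A row lasts 1/12 s, in which the tool goes at most 41.7 mm and 7.16 degrees, less where a joint would pass 70% of its speed; a pose out of reach is approached as far as the arm can. A call with a gripper value outside its range is refused whole. "jaw" is the finger opening in mm, from 0 to 94, set as the call begins (left out, the last holds). The fingers move at their own pace and stop on an object; "force" is the grip in N (left out, the last holds). Time passes only in rows, so rows that repeat a pose let the fingers close. It gives the time, the measured TCP pose, the force and the opening at its end, in the units of the state.
- robot.read_state(): the state, without advancing time (a new reading comes with each control period).
- robot.read_camera(name): name is "scene" or "side" or "wrist"; returns the picture (480x640x3 uint8, blue, green, red); there is no depth.
- robot.calibration(name): a dict with "fx", "fy", "cx", "cy" (pixels), "dist" ([k1, k2, p1, p2, k3] as OpenCV has them; the pictures are not rectified), "eye" and "orientation" of the camera in the world. Camera axes: x right, y down, z forward; pixel columns grow to the right and rows downward; lengths in m; the calibration is good to about 2 mm. A picture is of the moment at which its call begins: read the wrist's pose just before it. calibration takes no time and is no camera call; for the wrist camera it gives the pose at the moment of the call.
- robot.hand_in(): hands the job in, once; it reports no verdict.
The state is a dict: "time": time; "q": joint angles; "joint_velocities": joint speeds; "joint_torque": joint torques, N m; "ee_pos": TCP position; "tcp_rot": TCP orientation; "contact_force": force on the tool from outside, world axes, zero at the start; "moment": the same for the moment, N m; "gripper_width": finger opening in m.
Only numpy, scipy, OpenCV 4.12 (cv2) and the standard library are available. Lean on these libraries where they do the work, as an engineer would, in place of code of your own. Each camera call takes 0.05 s, during which the arm holds its last target.

## Working session

There is one attempt and no reset: what is moved stays moved. The work goes in short steps, Python scripts to look and compute and a tool call to move; the robot and the scene stay as the last step left them, time stands still between calls to the robot, and variables do not carry over. Pictures are saved under pics/ and viewed, and the job is handed in when it is done.

Besides the shell and the picture viewer there is one more tool, called after "Call:" as name(argument=value, ...) on one line, values as JSON. jog_arm: Moves the arm, as the interface text tells. Its arguments: {"type":"object","properties":{"targets":{"type":"array","items":{"type":"number"}},"jaw":{"type":"number"},"force":{"type":"number"}},"required":["targets"]}

```bash
mkdir -p pics; ls; cat > h.py <<'E'
import numpy as np, cv2
from rig import robot
from scipy.spatial.transform import Rotation as R
def cam(n):
    c=robot.calibration(n); return c
def Rm(o):
    o=np.array(o,float)
    if o.shape==(3,3): return o
    if o.size==3: return R.from_rotvec(o).as_matrix()
    return R.from_quat(o).as_matrix()
def ray(c,uv):
    K=np.array([[c['fx'],0,c['cx']],[0,c['fy'],c['cy']],[0,0,1.]])
    p=cv2.undistortPoints(np.array([[uv]],float),K,np.array(c['dist'],float))[0,0]
    d=Rm(c['orientation'])@np.array([p[0],p[1],1.]); return np.array(c['eye'],float),d/np.linalg.norm(d)
def atz(c,uv,z):
    e,d=ray(c,uv); return e+d*(z-e[2])/d[2]
def tri(rs):
    A=np.zeros((3,3));b=np.zeros(3)
    for e,d in rs:
        P=np.eye(3)-np.outer(d,d);A+=P;b+=P@e
    x=np.linalg.solve(A,b); return x,[np.linalg.norm((np.eye(3)-np.outer(d,d))@(x-e)) for e,d in rs]
def proj(c,X):
    K=np.array([[c['fx'],0,c['cx']],[0,c['fy'],c['cy']],[0,0,1.]])
    Rw=Rm(c['orientation']).T; t=-Rw@np.array(c['eye'],float)
    return cv2.projectPoints(np.array(X,float).reshape(-1,3),cv2.Rodrigues(Rw)[0],t,K,np.array(c['dist'],float))[0][:,0]
E
python3 - <<'E'
from h import *
s=robot.read_state();print(s)
for n in['scene','side','wrist']:
    print(n,cam(n)); cv2.imwrite(f'pics/{n}0.png',robot.read_camera(n))
E
```

```text
pics
{'time': 0.0, 'q': array([-1.24080434,  0.62933685,  0.03842299,  1.51833987, -0.02699498,
        0.99630456, -0.01998119]), 'joint_velocities': array([-1.79383733e-03,  7.60443202e-04, -6.13965703e-04, -1.41094223e-04,
       -1.18871275e-04, -8.94263084e-05, -9.66636810e-04]), 'joint_torque': array([ 5.94688827e-04, -5.49753928e+01,  1.14406608e+00, -1.86629820e+01,
       -5.21463866e-02,  2.36004882e-02,  1.89343236e-04]), 'ee_pos': array([0.25031026, 0.599156  , 0.2045688 ]), 'tcp_rot': array([-6.17531409e-01, -3.07994204e+00,  2.88668183e-03]), 'contact_force': array([-0.21351769, -0.73396754, -0.90246134]), 'moment': array([-1.89519211e-05,  6.96694757e-04, -9.70152015e-03]), 'gripper_width': 0.09378254175124968}
scene {'fx': 556.4967838073817, 'fy': 556.4967838073817, 'cx': 320.3396075455769, 'cy': 233.32571690078484, 'dist': array([-0.05245955,  0.        ,  0.        ,  0.        ,  0.        ]), 'eye': array([-0.11833673, -0.90224255,  1.23640449]), 'orientation': array([-2.22970646,  0.77537129, -0.30435237])}
side {'fx': 496.6179093296099, 'fy': 496.6179093296099, 'cx': 313.43730063019495, 'cy': 240.1231553529626, 'dist': array([-0.07006796,  0.        ,  0.        ,  0.        ,  0.        ]), 'eye': array([0.667462  , 1.05041613, 0.92381071]), 'orientation': array([-0.08404879, -2.79354803,  1.32310424])}
wrist {'fx': 431.15762127105126, 'fy': 431.15762127105126, 'cx': 316.7105651201516, 'cy': 239.94526265077005, 'dist': array([-0.01151557,  0.        ,  0.        ,  0.        ,  0.        ]), 'eye': array([0.17604822, 0.62955894, 0.3828445 ]), 'orientation': array([2.41477055, 1.60904415, 0.22231387])}
```

View pics/scene0.png

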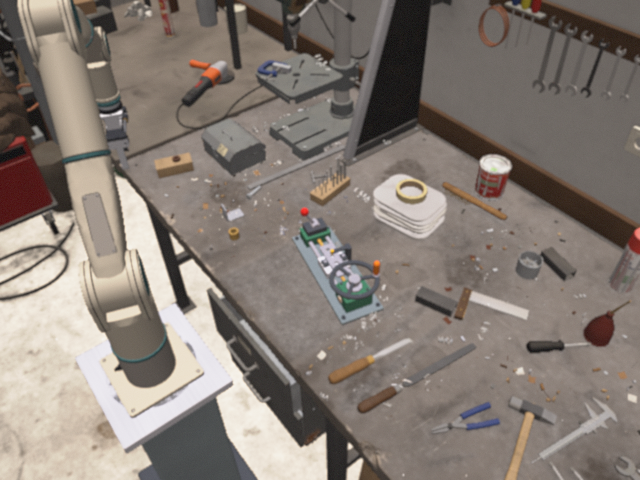

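View pics/side0.png

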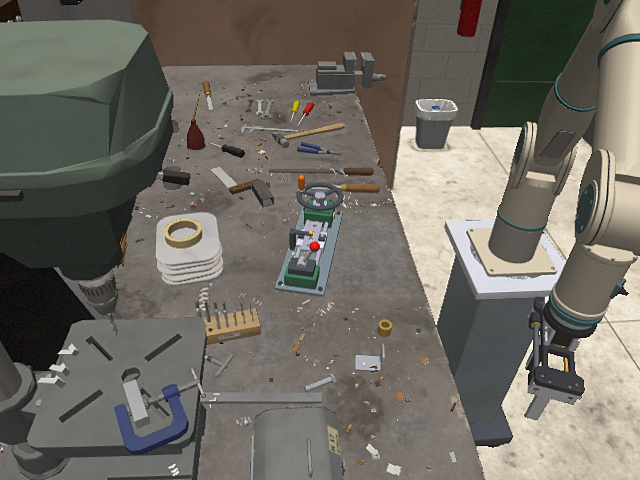

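View pics/wrist0.png

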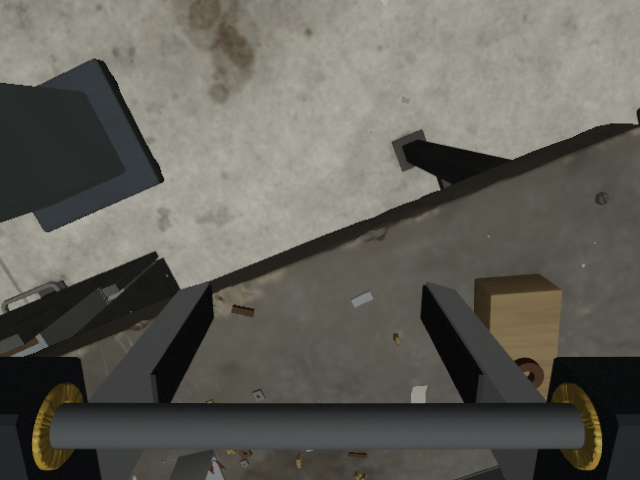

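The scene picture shows the wheel at about (355,280), the orange handle at (377,267) and the red knob at (305,212). In the side picture the handle is at (302,183) and the knob at (314,246). I'll enlarge both.

```bash
python3 - <<'E'
import cv2
a=cv2.imread('pics/scene0.png')[195:325,280:400]; b=cv2.imread('pics/side0.png')[165:300,265:355]
cv2.imwrite('pics/sc_c.png',cv2.resize(a,None,fx=4.6,fy=4.6,interpolation=cv2.INTER_CUBIC))
cv2.imwrite('pics/si_c.png',cv2.resize(b,None,fx=4.4,fy=4.4,interpolation=cv2.INTER_CUBIC))
E
```

```text
(no output)
```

View pics/sc_c.png

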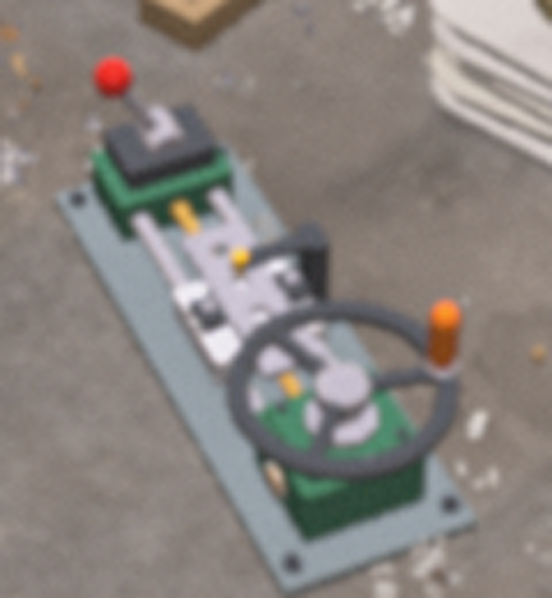

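View pics/si_c.png

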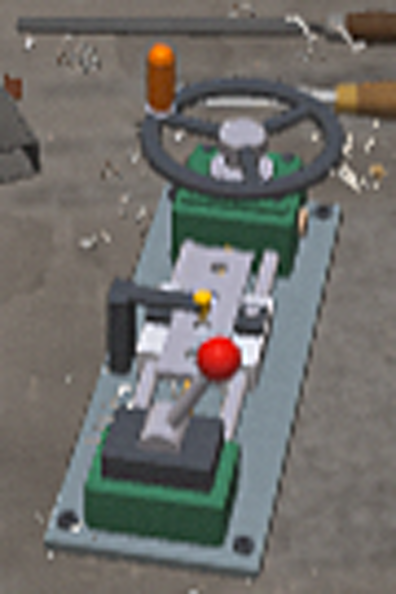

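```bash
cat > m.py <<'E'
from h import *
S=lambda u,v:((u+.5)/4.6-.5+280,(v+.5)/4.6-.5+195)
D=lambda u,v:((u+.5)/4.4-.5+265,(v+.5)/4.4-.5+165)
a=cam('scene');b=cam('side')
for n,p,q in [('knob',(113,77),(218,358)),('hmid',(444,338),(161,80)),('htop',(445,306),(161,50)),('hfoot',(442,368),(160,108)),('hub',(343,378),(241,130)),('corner -x+y',(57,197),(262,572)),('pointer',(240,258),(204,297))]:
    print(n,tri([ray(a,S(*p)),ray(b,D(*q))]))
print('c sc',[atz(a,S(*p),.012).round(4) for p in[(285,592),(475,520),(57,197)]])
print('c si',[atz(b,D(*p),.012).round(4) for p in[(342,208),(47,540),(262,572)]])
E
python3 m.py
```

```text
knob (array([0.5835464 , 0.11139531, 0.13511538]), [np.float64(0.0009696282371071662), np.float64(0.0009696282371071568)])
hmid (array([ 0.60066863, -0.18751792,  0.12882973]), [np.float64(0.001400272681224692), np.float64(0.0014002726812249332)])
htop (array([ 0.60119513, -0.18546785,  0.153835  ]), [np.float64(0.001708146716585325), np.float64(0.001708146716585185)])
hfoot (array([ 0.60033695, -0.18912569,  0.10487625]), [np.float64(0.0005197031392067154), np.float64(0.0005197031392067236)])
hub (array([ 0.54837624, -0.15922836,  0.10610151]), [np.float64(0.0012521438746484661), np.float64(0.001252143874648473)])
corner -x+y (array([0.5595898 , 0.15445462, 0.00757695]), [np.float64(0.0027145590016547476), np.float64(0.002714559001654767)])
pointer (array([ 0.5818114 , -0.02080253,  0.07444945]), [np.float64(0.0012807929259406239), np.float64(0.0012807929259405016)])
c sc [array([ 0.47 , -0.204,  0.012]), array([ 0.5934, -0.2344,  0.012 ]), array([0.56  , 0.1502, 0.012 ])]
c si [array([ 0.4696, -0.1961,  0.012 ]), array([0.6822, 0.1278, 0.012 ]), array([0.5577, 0.1603, 0.012 ])]
```

```bash
cat > plan.py <<'E'
from h import *
import json,os
A=np.array([.5485,-.160]); TH0=np.deg2rad(-27.8)
def Rot(phi): # tool x at angle phi, z down
    c,s=np.cos(phi),np.sin(phi); return np.array([[c,s,0],[s,-c,0],[0,0,-1]])
def load(): return json.load(open('cmd.json'))
def rows(P,phis):
    """P world targets, phis tool-x angle; prints rows from commanded pose"""
    c=load(); R0=Rot(c['phi']); out=[]
    for p,f in zip(P,phis):
        d=R0.T@(np.array(p)-np.array(c['p']))*1000
        out+=[round(float(x),1) for x in d]+[round(c['phi']-f,3)]
    print(out)
    commit(out[-4:],c)
def commit(r,c):
    json.dump({'p':(np.array(c['p'])+Rot(c['phi'])@np.array(r[:3])/1000).tolist(),'phi':c['phi']-r[3]},open('cmd.json','w'))
def line(P,phi,n):
    c=load(); s=np.arange(1,n+1)/n
    return [np.array(c['p'])*(1-t)+np.array(P)*t for t in s],[c['phi']*(1-t)+phi*t for t in s]
E
python3 - <<'E'
from plan import *
s=robot.read_state(); M=R.from_rotvec(s['tcp_rot']).as_matrix(); print(M.round(3))
phi=np.arctan2(M[1,0],M[0,0]);print(phi)
json.dump({'p':[.251,.6,.205],'phi':float(phi)},open('cmd.json','w'))
# 2 calls to above start
rows(*line([.44,.22,.24],2*np.pi*.5+.25,10)); 
phi0=np.deg2rad(230)
rows(*line([.6197,-.165,.21],phi0,11)); print(load())
E
```

```text
[[-0.923  0.386 -0.001]
 [ 0.386  0.923 -0.001]
 [-0.    -0.001 -1.   ]]
2.745758509922844
[-32.1, -27.8, -3.5, np.float64(-0.065), -64.2, -55.5, -7.0, np.float64(-0.129), -96.3, -83.3, -10.5, np.float64(-0.194), -128.4, -111.1, -14.0, np.float64(-0.258), -160.5, -138.9, -17.5, np.float64(-0.323), -192.5, -166.6, -21.0, np.float64(-0.388), -224.6, -194.4, -24.5, np.float64(-0.452), -256.7, -222.2, -28.0, np.float64(-0.517), -288.8, -250.0, -31.5, np.float64(-0.581), -320.9, -277.7, -35.0, np.float64(-0.646)]
[-7.2, -38.0, 2.7, np.float64(-0.057), -14.3, -75.9, 5.5, np.float64(-0.113), -21.5, -113.9, 8.2, np.float64(-0.17), -28.6, -151.8, 10.9, np.float64(-0.226), -35.8, -189.8, 13.6, np.float64(-0.283), -43.0, -227.7, 16.4, np.float64(-0.34), -50.1, -265.7, 19.1, np.float64(-0.396), -57.3, -303.7, 21.8, np.float64(-0.453), -64.5, -341.6, 24.5, np.float64(-0.509), -71.6, -379.6, 27.3, np.float64(-0.566), -78.8, -417.5, 30.0, np.float64(-0.622)]
{'p': [0.6197167972315591, -0.1649545927241941, 0.21], 'phi': 4.013758509922844}
```

Call:
jog_arm(targets=[-30,-26,-3,-0.06,-60,-52,-7,-0.12,-90,-78,-10,-0.18,-120,-104,-13,-0.24,-150,-130,-16,-0.3,-180,-156,-20,-0.36,-210,-182,-23,-0.42,-240,-208,-26,-0.48,-270,-234,-29,-0.54,-297,-257,-32,-0.6,-320.9,-277.7,-35,-0.646,-320.9,-277.7,-35,-0.646], jaw=0, force=10)

```text
time: 1.15
ee_pos: [0.443, 0.2124, 0.2408]
tcp_rot: [-0.378, 3.117, -0.006]
contact_force: [0.9, -0.3, 0.0]
gripper_width: 0.0173
```

Call:
jog_arm(targets=[-7,-36,3,-0.055,-14,-72,5,-0.11,-21,-108,8,-0.165,-28,-144,11,-0.22,-35,-180,14,-0.275,-41,-216,16,-0.33,-48,-252,19,-0.385,-54,-288,21,-0.44,-61,-324,23,-0.49,-67,-360,26,-0.54,-73,-392,28,-0.59,-78.8,-417.5,30,-0.622])

```text
time: 2.15
ee_pos: [0.6196, -0.1682, 0.2098]
tcp_rot: [1.326, -2.847, 0.001]
contact_force: [0.6, 0.1, -0.1]
gripper_width: 0.0003
```

```bash
python3 - <<'E'
from plan import *
cv2.imwrite('pics/w1.png',robot.read_camera('wrist'));cv2.imwrite('pics/s1.png',robot.read_camera('side'))
s=robot.read_state(); print(load(),s['time'],s['ee_pos'],s['q'].round(3),s['gripper_width'],s['contact_force'].round(2)); M=R.from_rotvec(s['tcp_rot']).as_matrix();print(np.arctan2(M[1,0],M[0,0])%6.283)
E
```

```text
{'p': [0.6197167972315591, -0.1649545927241941, 0.21], 'phi': 4.013758509922844} 2.25 [ 0.61976917 -0.17092872  0.20906735] [ 0.331  0.618 -0.18   1.531  0.127  1.004  2.552] 0.0004275722889887989 [-1.5  -0.59  0.14]
4.00696790117552
```

View pics/w1.png

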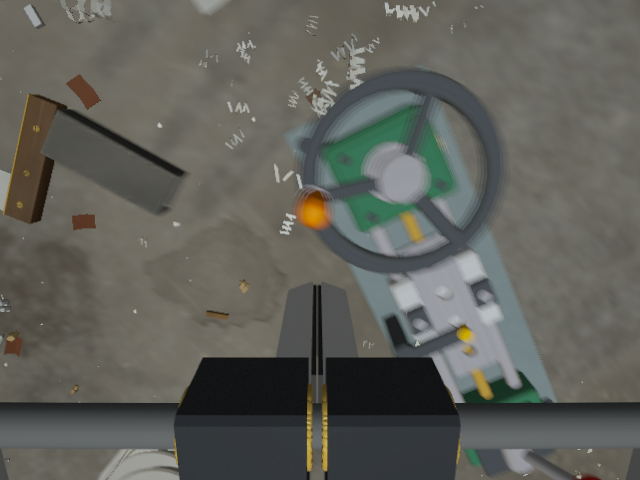

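View pics/s1.png

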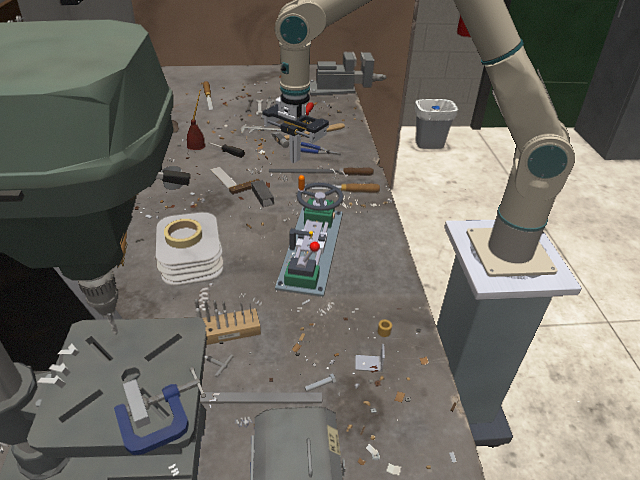

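The wrist view shows the handle top at about (314,208) and the hub at (403,173), slightly blurred. The tool seems not to have settled, so I'll hold and re-read.

Call:
jog_arm(targets=[0,0,0,0,0,0,0,0,0,0,0,0,0,0,0,0])

```text
time: 2.58
ee_pos: [0.6192, -0.1633, 0.2108]
tcp_rot: [-1.33, 2.846, 0.001]
contact_force: [-0.1, 0.4, -0.4]
gripper_width: 0.0001
```

```bash
python3 - <<'E'
from plan import *
c=cam('wrist');im=robot.read_camera('wrist')
cv2.imwrite('pics/w2.png',im)
cv2.imwrite('pics/w2c.png',cv2.resize(im[50:290,280:520],None,fx=2.4,fy=2.4,interpolation=cv2.INTER_CUBIC))
json.dump({k:np.array(v).tolist() for k,v in c.items()},open('w2.json','w'))
s=robot.read_state(); print(load(),s['time'],s['ee_pos'],s['q'].round(3),s['contact_force'].round(2)); M=R.from_rotvec(s['tcp_rot']).as_matrix();print(np.arctan2(M[1,0],M[0,0])%6.283)
E
```

```text
{'p': [0.6197167972315591, -0.1649545927241941, 0.21], 'phi': 4.013758509922844} 2.6333 [ 0.61928831 -0.16362567  0.21081862] [ 0.324  0.613 -0.184  1.536  0.125  1.004  2.551] [-0.07  0.26 -0.41]
4.015498443139865
```

View pics/w2c.png

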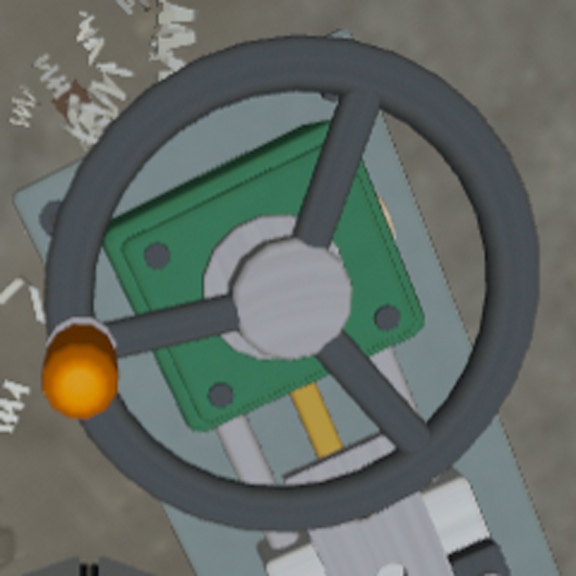

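```bash
python3 - <<'E'
from plan import *
c=json.load(open('w2.json')); a=cam('scene');b=cam('side')
S=lambda u,v:((u+.5)/4.6-.5+280,(v+.5)/4.6-.5+195)
D=lambda u,v:((u+.5)/4.4-.5+265,(v+.5)/4.4-.5+165)
W=lambda u,v:((u+.5)/2.4-.5+280,(v+.5)/2.4-.5+50)
print('hub z.109',atz(c,W(293,297),.109)); print('rim centre',atz(c,W(293,283),.107)); print('htop',atz(c,W(80,382),.154))
print(tri([ray(c,W(293,297)),ray(a,S(343,378)),ray(b,D(241,130))]))
print(tri([ray(c,W(80,382)),ray(a,S(445,304)),ray(b,D(161,48))]))
E
```

```text
hub z.109 [ 0.54739549 -0.1630116   0.109     ]
rim centre [ 0.54498786 -0.16559336  0.107     ]
htop [ 0.60017462 -0.18888769  0.154     ]
(array([ 0.54780484, -0.16077469,  0.10586974]), [np.float64(0.0016408164625649404), np.float64(0.0019757700548596194), np.float64(0.00139898811715174)])
(array([ 0.6006353 , -0.18723266,  0.15514985]), [np.float64(0.0019009621183336354), np.float64(0.002458516817665455), np.float64(0.0018539976870758916)])
```

```bash
sed -i 's/^A=.*/A=np.array([.5477,-.1612]); TH0=np.deg2rad(-26.7)/' plan.py; sed -i 's/,4)\]+\[round(c/,4)]+[round(c/; s/round(c\[.phi.\]-f,3)/float(round(c["phi"]-f,3))/' plan.py
cat >> plan.py <<'E'
PH0=np.deg2rad(230)
def F(sdeg,d=.0175,z=.122,k=306/360):
    s=np.deg2rad(sdeg); th=TH0-s; ph=PH0-k*s
    H=A+.06*np.array([np.cos(th),np.sin(th)]); n=np.array([np.cos(ph),np.sin(ph)])
    return np.append(H-d*n,z),ph
def push(ss,ds=None):
    o=[F(s,*( [ds[i]] if ds is not None else [])) for i,s in enumerate(ss)]
    rows([x[0] for x in o],[x[1] for x in o])
def st():
    s=robot.read_state(); M=R.from_rotvec(s['tcp_rot']).as_matrix()
    c=load()
    print('t',s['time'],'pos',s['ee_pos'].round(4),'cmd',np.round(c['p'],4),'phi',round(np.arctan2(M[1,0],M[0,0])%6.2832,3),round(c['phi']%6.2832,3),'F',s['contact_force'].round(1),'q',s['q'].round(2))
E
python3 - <<'E'
from plan import *
p,ph=F(0,.0295); rows(*line(p,ph,6)); print(load())
push([0]*4+list(range(3,25,3)),[.026,.023,.02,.0175]+[.0175]*8)
E
```

```text
[0.0, -0.1, 14.7, -0.0, 0.0, -0.3, 29.3, -0.0, 0.1, -0.4, 44.0, -0.0, 0.1, -0.5, 58.7, -0.0, 0.1, -0.7, 73.3, -0.0, 0.1, -0.8, 88.0, -0.0]
{'p': [0.6202650592665242, -0.16554570078624026, 0.122], 'phi': 4.013758509922844}
[3.5, -0.0, 0.0, -0.0, 6.5, -0.0, 0.0, -0.0, 9.5, -0.0, 0.0, -0.0, 12.0, -0.0, 0.0, -0.0, 15.1, -1.4, 0.0, 0.044, 18.3, -2.7, 0.0, 0.089, 21.5, -3.8, 0.0, 0.133, 24.7, -4.7, 0.0, 0.178, 28.0, -5.5, 0.0, 0.222, 31.3, -6.1, 0.0, 0.267, 34.7, -6.5, 0.0, 0.311, 38.0, -6.7, 0.0, 0.356]
```

Call:
jog_arm(targets=[0,0,15,0,0,0,29,0,0,-0.4,44,0,0,-0.5,59,0,0.1,-0.7,73,0,0.1,-0.8,84,0,0.1,-0.8,88,0,0.1,-0.8,88,0])

```text
time: 3.3
ee_pos: [0.6192, -0.1652, 0.1216]
tcp_rot: [1.327, -2.846, -0.002]
contact_force: [0.4, 0.6, 0.0]
gripper_width: 0.0005
```

```bash
python3 - <<'E'
from plan import *
st()
cv2.imwrite('pics/w3.png',robot.read_camera('wrist'))
E
```

```text
t 3.3 pos [ 0.6192 -0.1652  0.1216] cmd [ 0.601 -0.199  0.122] phi 4.014 3.658 F [0.4 0.6 0. ] q [ 0.32  0.71 -0.17  1.62  0.15  0.82  2.53]
```

View pics/w3.png

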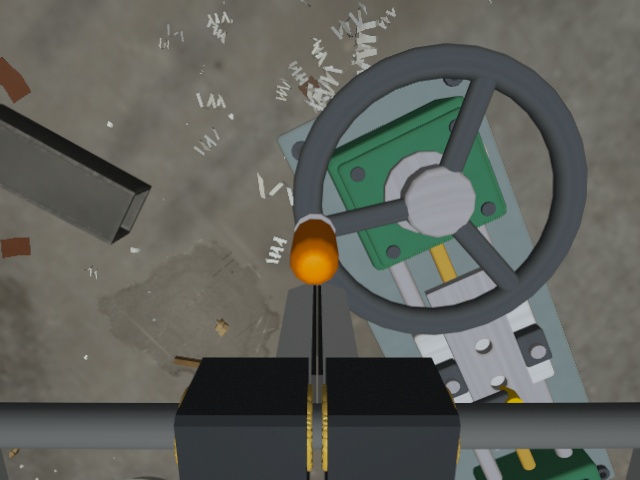

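The wrist view shows the handle at (314,262), directly ahead of the fingertip at (316,290) along tool x. I'll start the push.

Call:
jog_arm(targets=[3.5,0,0,0,6.5,0,0,0,9.5,0,0,0,12,0,0,0,15.1,-1.4,0,0.044,18.3,-2.7,0,0.089,21.5,-3.8,0,0.133,24.7,-4.7,0,0.178,28,-5.5,0,0.222,31.3,-6.1,0,0.267,34.7,-6.5,0,0.311,38,-6.7,0,0.356])

```text
time: 4.35
ee_pos: [0.6027, -0.198, 0.1234]
tcp_rot: [-0.799, 3.034, 0.0]
contact_force: [3.5, 1.5, 0.2]
gripper_width: 0.0001
```

```bash
python3 - <<'E'
from plan import *
st()
cv2.imwrite('pics/w4.png',robot.read_camera('wrist'))
push(range(27,61,3))
E
```

```text
t 4.35 pos [ 0.6027 -0.198   0.1234] cmd [ 0.601 -0.199  0.122] phi 3.656 3.658 F [3.5 1.5 0.2] q [ 0.32  0.7  -0.07  1.64  0.06  0.8   2.3 ]
[3.2, -1.2, 0.0, 0.044, 6.4, -2.3, 0.0, 0.089, 9.6, -3.2, 0.0, 0.133, 12.8, -3.9, 0.0, 0.178, 16.1, -4.5, 0.0, 0.222, 19.4, -4.9, 0.0, 0.267, 22.8, -5.1, 0.0, 0.311, 26.1, -5.1, 0.0, 0.356, 29.4, -5.0, 0.0, 0.4, 32.7, -4.7, 0.0, 0.445, 35.9, -4.2, 0.0, 0.489, 39.2, -3.6, 0.0, 0.534]
```

View pics/w4.png

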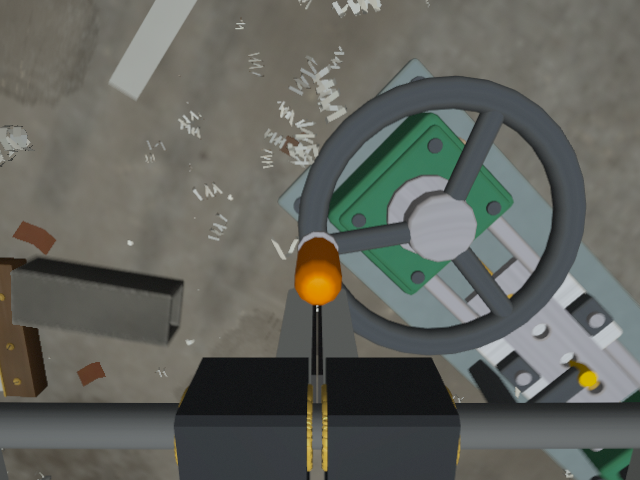

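In contact (handle at (318,280)), and the wheel is following at about 4 N. I'll work out the remaining calls.

```bash
cp cmd.json cmd60.json; python3 - <<'E'
from plan import *
for a in range(63,340,36): print(a); push(range(a,a+34,3))
E
cp cmd60.json cmd.json
```

```text
63
[3.1, -0.9, 0.0, 0.044, 6.3, -1.7, 0.0, 0.089, 9.6, -2.3, 0.0, 0.133, 12.8, -2.7, 0.0, 0.178, 16.1, -3.0, 0.0, 0.222, 19.3, -3.1, 0.0, 0.267, 22.6, -3.0, 0.0, 0.311, 25.8, -2.7, 0.0, 0.356, 29.0, -2.3, 0.0, 0.4, 32.2, -1.8, 0.0, 0.445, 35.4, -1.0, 0.0, 0.489, 38.5, -0.1, 0.0, 0.534]
99
[3.1, -0.6, 0.0, 0.044, 6.3, -1.1, 0.0, 0.089, 9.5, -1.4, 0.0, 0.133, 12.7, -1.5, 0.0, 0.178, 15.9, -1.5, 0.0, 0.222, 19.1, -1.3, 0.0, 0.267, 22.2, -1.0, 0.0, 0.311, 25.3, -0.4, 0.0, 0.356, 28.4, 0.2, 0.0, 0.4, 31.5, 1.1, 0.0, 0.445, 34.5, 2.1, 0.0, 0.489, 37.4, 3.2, 0.0, 0.534]
135
[3.2, -0.3, 0.0, 0.044, 6.3, -0.5, 0.0, 0.089, 9.4, -0.5, 0.0, 0.133, 12.6, -0.4, 0.0, 0.178, 15.7, -0.1, 0.0, 0.222, 18.7, 0.4, 0.0, 0.267, 21.8, 1.0, 0.0, 0.311, 24.8, 1.8, 0.0, 0.356, 27.7, 2.8, 0.0, 0.4, 30.6, 3.8, 0.0, 0.445, 33.5, 5.1, 0.0, 0.489, 36.2, 6.5, 0.0, 0.534]
171
[3.1, -0.1, 0.0, 0.044, 6.1, 0.0, 0.0, 0.089, 9.2, 0.3, 0.0, 0.133, 12.2, 0.7, 0.0, 0.178, 15.2, 1.3, 0.0, 0.222, 18.2, 2.0, 0.0, 0.267, 21.1, 2.9, 0.0, 0.311, 23.9, 4.0, 0.0, 0.356, 26.7, 5.1, 0.0, 0.4, 29.4, 6.5, 0.0, 0.445, 32.0, 7.9, 0.0, 0.
[... 449 characters left out ...]
1, 6.6, 0.0, 0.312, 21.6, 8.1, 0.0, 0.356, 24.0, 9.7, 0.0, 0.401, 26.3, 11.4, 0.0, 0.445, 28.4, 13.3, 0.0, 0.49, 30.5, 15.2, 0.0, 0.534]
279
[2.8, 0.8, 0.0, 0.045, 5.5, 1.7, 0.0, 0.089, 8.1, 2.8, 0.0, 0.134, 10.7, 3.9, 0.0, 0.178, 13.2, 5.3, 0.0, 0.223, 15.6, 6.7, 0.0, 0.267, 18.0, 8.3, 0.0, 0.312, 20.2, 10.0, 0.0, 0.356, 22.4, 11.8, 0.0, 0.401, 24.4, 13.7, 0.0, 0.445, 26.4, 15.7, 0.0, 0.49, 28.2, 17.8, 0.0, 0.534]
315
[2.6, 1.0, 0.0, 0.045, 5.1, 2.2, 0.0, 0.089, 7.6, 3.5, 0.0, 0.134, 10.0, 4.9, 0.0, 0.178, 12.3, 6.4, 0.0, 0.223, 14.5, 8.1, 0.0, 0.267, 16.6, 9.9, 0.0, 0.312, 18.6, 11.7, 0.0, 0.356, 20.5, 13.7, 0.0, 0.401, 22.3, 15.8, 0.0, 0.445, 24.0, 17.9, 0.0, 0.49, 25.5, 20.1, 0.0, 0.534]
```

Call:
jog_arm(targets=[3.2,-1.2,0,0.044,6.4,-2.3,0,0.089,9.6,-3.2,0,0.133,12.8,-3.9,0,0.178,16.1,-4.5,0,0.222,19.4,-4.9,0,0.267,22.8,-5.1,0,0.311,26.1,-5.1,0,0.356,29.4,-5,0,0.4,32.7,-4.7,0,0.445,35.9,-4.2,0,0.489,39.2,-3.6,0,0.534])

```text
time: 5.4
ee_pos: [0.5705, -0.2218, 0.1234]
tcp_rot: [0.029, 3.137, -0.001]
contact_force: [3.2, 1.2, 0.9]
gripper_width: 0.0006
```

Call:
jog_arm(targets=[3.1,-0.9,0,0.044,6.3,-1.7,0,0.089,9.6,-2.3,0,0.133,12.8,-2.7,0,0.178,16.1,-3,0,0.222,19.3,-3.1,0,0.267,22.6,-3,0,0.311,25.8,-2.7,0,0.356,29,-2.3,0,0.4,32.2,-1.8,0,0.445,35.4,-1,0,0.489,38.5,-0.1,0,0.534])

```text
time: 6.4
ee_pos: [0.5317, -0.2228, 0.1234]
tcp_rot: [0.857, 3.017, -0.002]
contact_force: [4.5, -2.5, -1.0]
gripper_width: 0.0003
```

```bash
python3 - <<'E'
from plan import *
p,f=F(96);print(p,f)
st()
cv2.imwrite('pics/w5.png',robot.read_camera('wrist'))
E
```

```text
[ 0.5301908 -0.2208604  0.122    ] 2.5900686099595847
t 6.4 pos [ 0.5317 -0.2228  0.1234] cmd [ 0.5686 -0.2214  0.122 ] phi 2.588 3.124 F [ 4.5 -2.5 -1. ] q [ 0.2   0.63  0.23  1.82 -0.2   0.71  1.56]
```

View pics/w5.png

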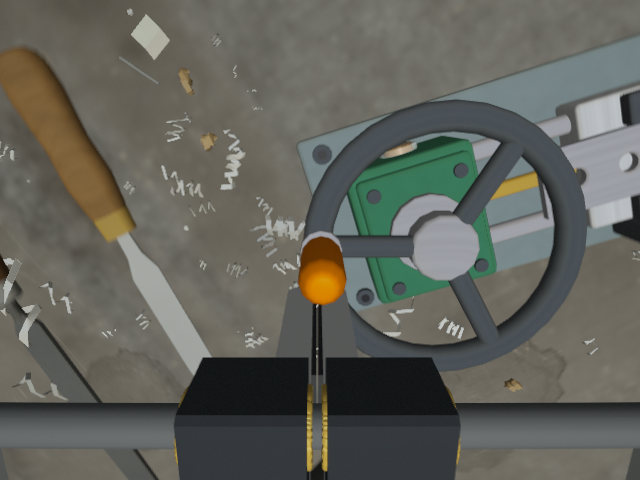

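Tracking well: the handle at (322,275) is against the fingertip at about 5 N.

Call:
jog_arm(targets=[3.1,-0.6,0,0.044,6.3,-1.1,0,0.089,9.5,-1.4,0,0.133,12.7,-1.5,0,0.178,15.9,-1.5,0,0.222,19.1,-1.3,0,0.267,22.2,-1,0,0.311,25.3,-0.4,0,0.356,28.4,0.2,0,0.4,31.5,1.1,0,0.445,34.5,2.1,0,0.489,37.4,3.2,0,0.534])

```text
time: 7.45
ee_pos: [0.5004, -0.2013, 0.1233]
tcp_rot: [1.623, 2.685, -0.003]
contact_force: [1.2, -4.1, -0.2]
gripper_width: 0.0007
```

Call:
jog_arm(targets=[3.2,-0.3,0,0.044,6.3,-0.5,0,0.089,9.4,-0.5,0,0.133,12.6,-0.4,0,0.178,15.7,-0.1,0,0.222,18.7,0.4,0,0.267,21.8,1,0,0.311,24.8,1.8,0,0.356,27.7,2.8,0,0.4,30.6,3.8,0,0.445,33.5,5.1,0,0.489,36.2,6.5,0,0.534])

```text
time: 8.45
ee_pos: [0.4886, -0.1663, 0.1232]
tcp_rot: [2.275, 2.162, -0.002]
contact_force: [0.1, -4.8, 2.2]
gripper_width: 0.0003
```

```bash
python3 - <<'E'
from plan import *
p,f=F(168);print(p,f)
st()
cv2.imwrite('pics/w6.png',robot.read_camera('wrist'))
E
```

```text
[ 0.48880906 -0.16345363  0.122     ] 1.5219271077390553
t 8.45 pos [ 0.4886 -0.1663  0.1232] cmd [ 0.5686 -0.2214  0.122 ] phi 1.52 3.124 F [ 0.1 -4.8  2.2] q [-0.08  0.62  0.54  1.98 -0.49  0.67  0.72]
```

View pics/w6.png

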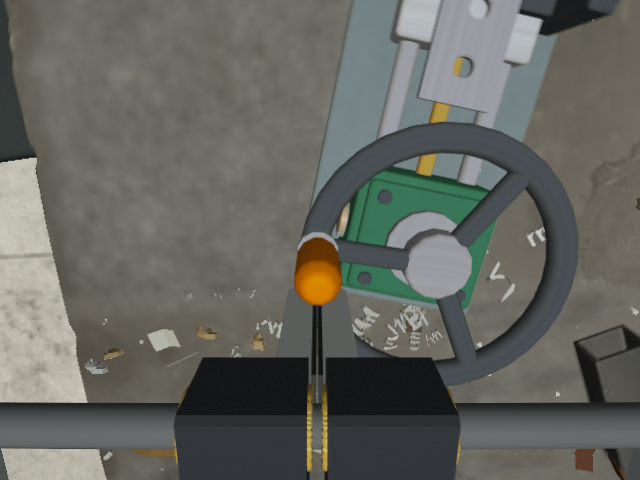

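About 165° round. The handle is still central on the fingertip and the carriage is moving.

Call:
jog_arm(targets=[3.1,-0.1,0,0.044,6.1,0,0,0.089,9.2,0.3,0,0.133,12.2,0.7,0,0.178,15.2,1.3,0,0.222,18.2,2,0,0.267,21.1,2.9,0,0.311,23.9,4,0,0.356,26.7,5.1,0,0.4,29.4,6.5,0,0.445,32,7.9,0,0.489,34.6,9.5,0,0.534])

```text
time: 9.5
ee_pos: [0.4982, -0.1313, 0.1228]
tcp_rot: [2.767, 1.488, -0.003]
contact_force: [-3.1, -4.2, 4.1]
gripper_width: 0.0008
```

Call:
jog_arm(targets=[3,0.3,0,0.044,6,0.7,0,0.089,8.9,1.2,0,0.133,11.8,1.9,0,0.178,14.7,2.7,0,0.222,17.5,3.7,0,0.267,20.2,4.9,0,0.311,22.9,6.1,0,0.356,25.5,7.6,0,0.4,28,9.1,0,0.445,30.4,10.8,0,0.489,32.7,12.6,0,0.534])

```text
time: 10.5
ee_pos: [0.5254, -0.1093, 0.1222]
tcp_rot: [-3.059, -0.705, 0.007]
contact_force: [-5.0, -0.5, 4.4]
gripper_width: 0.0008
```

```bash
python3 - <<'E'
from plan import *
p,f=F(240);print(p,f%6.2832)
st()
cv2.imwrite('pics/w7.png',robot.read_camera('wrist'))
E
```

```text
[ 0.52851726 -0.10897099  0.122     ] 0.45378560551852587
t 10.5 pos [ 0.5254 -0.1093  0.1222] cmd [ 0.5686 -0.2214  0.122 ] phi 0.453 3.124 F [-5.  -0.5  4.4] q [-0.37  0.74  0.85  1.93 -0.76  0.83 -0.22]
```

View pics/w7.png

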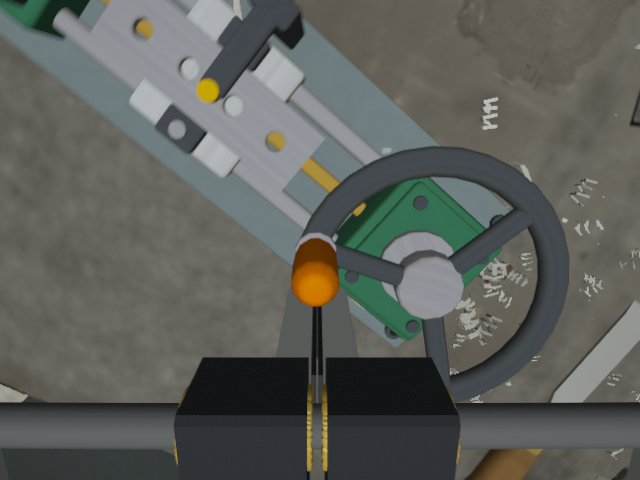

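Good, at about 238°. I'll carry on, watching j3 and j5.

Call:
jog_arm(targets=[2.9,0.5,0,0.044,5.7,1.1,0,0.089,8.5,1.9,0,0.133,11.3,2.9,0,0.178,14,4,0,0.223,16.6,5.2,0,0.267,19.1,6.6,0,0.312,21.6,8.1,0,0.356,24,9.7,0,0.401,26.3,11.4,0,0.445,28.4,13.3,0,0.49,30.5,15.2,0,0.534])

```text
time: 11.55
ee_pos: [0.5598, -0.1085, 0.122]
tcp_rot: [-3.136, 0.125, 0.008]
contact_force: [-3.3, 1.4, 3.9]
gripper_width: 0.0001
```

```bash
python3 - <<'E'
from plan import *
p,f=F(276);print(p,f%6.2832)
st()
E
```

```text
[ 0.56267079 -0.10930587  0.122     ] 6.202914854408261
t 11.55 pos [ 0.5598 -0.1085  0.122 ] cmd [ 0.5686 -0.2214  0.122 ] phi 6.204 3.124 F [-3.3  1.4  3.9] q [-0.42  0.85  0.98  1.84 -0.86  0.97 -0.69]
```

Call:
jog_arm(targets=[2.8,0.8,0,0.045,5.5,1.7,0,0.089,8.1,2.8,0,0.134,10.7,3.9,0,0.178,13.2,5.3,0,0.223,15.6,6.7,0,0.267,18,8.3,0,0.312,20.2,10,0,0.356,22.4,11.8,0,0.401,24.4,13.7,0,0.445,26.4,15.7,0,0.49,28.2,17.8,0,0.534])

```text
time: 12.55
ee_pos: [0.5871, -0.1274, 0.1219]
tcp_rot: [-2.991, 0.947, 0.009]
contact_force: [-4.3, 3.1, 3.5]
gripper_width: 0.0002
```

```bash
python3 - <<'E'
from plan import *
p,f=F(312);print(p,f%6.2832)
st()
cv2.imwrite('pics/w8.png',robot.read_camera('wrist'))
E
```

```text
[ 0.58930144 -0.12931736  0.122     ] 5.668844103297996
t 12.55 pos [ 0.5871 -0.1274  0.1219] cmd [ 0.5686 -0.2214  0.122 ] phi 5.67 3.124 F [-4.3  3.1  3.5] q [-0.41  0.94  1.1   1.75 -0.95  1.09 -1.16]
```

View pics/w8.png

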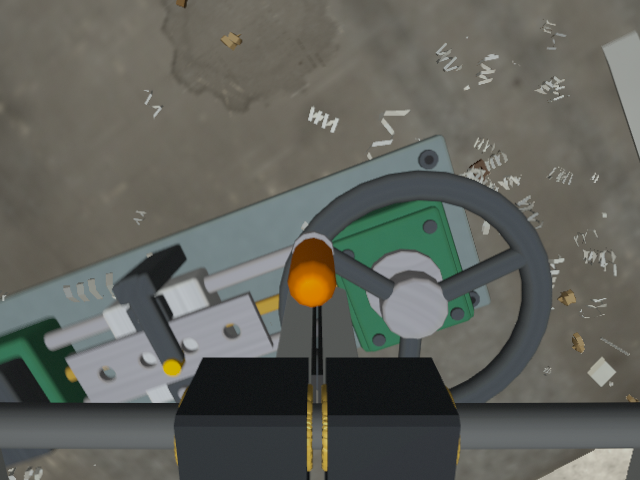

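Call:
jog_arm(targets=[2.6,1,0,0.045,5.1,2.2,0,0.089,7.6,3.5,0,0.134,10,4.9,0,0.178,12.3,6.4,0,0.223,14.5,8.1,0,0.267])

```text
time: 13.1
ee_pos: [0.595, -0.142, 0.1219]
tcp_rot: [-2.839, 1.335, 0.008]
contact_force: [-3.1, 5.0, 4.1]
gripper_width: 0.0002
```

```bash
python3 - <<'E'
from plan import *
p,f=F(330);print(p,f%6.2832)
st()
json.dump({'p':p.tolist(),'phi':float(f)},open('cmd.json','w'))
push(range(333,361,3))
E
```

```text
[ 0.59646914 -0.14424273  0.122     ] 5.401808727742864
t 13.1 pos [ 0.595  -0.142   0.1219] cmd [ 0.5686 -0.2214  0.122 ] phi 5.404 3.124 F [-3.1  5.   4.1] q [-0.39  0.98  1.15  1.72 -0.99  1.14 -1.39]
[2.5, 1.1, 0.0, 0.045, 4.9, 2.4, 0.0, 0.089, 7.3, 3.8, 0.0, 0.134, 9.6, 5.3, 0.0, 0.178, 11.8, 7.0, 0.0, 0.223, 13.8, 8.7, 0.0, 0.267, 15.8, 10.6, 0.0, 0.312, 17.7, 12.5, 0.0, 0.356, 19.5, 14.5, 0.0, 0.401, 21.2, 16.7, 0.0, 0.445]
```

Call:
jog_arm(targets=[2.5,1.1,0,0.045,4.9,2.4,0,0.089,7.3,3.8,0,0.134,9.6,5.3,0,0.178,11.8,7,0,0.223,13.8,8.7,0,0.267,15.8,10.6,0,0.312,17.7,12.5,0,0.356,19.5,14.5,0,0.401,21.2,16.7,0,0.445,21.2,16.7,0,0.445,21.2,16.7,0,0.445])

```text
time: 14.1
ee_pos: [0.5964, -0.1696, 0.1219]
tcp_rot: [-2.478, 1.928, 0.005]
contact_force: [-0.9, 4.7, 0.8]
gripper_width: 0.0003
```

```bash
python3 - <<'E'
from plan import *
st()
for n in ['wrist','side','scene']: cv2.imwrite(f'pics/{n}9.png',robot.read_camera(n))
st()
b=cv2.imread('pics/side9.png')[125:300,245:365]
cv2.imwrite('pics/si9_c.png',cv2.resize(b,None,fx=3.4,fy=3.4,interpolation=cv2.INTER_CUBIC))
E
```

```text
t 14.1 pos [ 0.5964 -0.1696  0.1219] cmd [ 0.5971 -0.1712  0.122 ] phi 4.961 4.957 F [-0.9  4.7  0.8] q [-0.36  1.02  1.2   1.7  -1.03  1.19 -1.76]
t 14.25 pos [ 0.5964 -0.1701  0.1219] cmd [ 0.5971 -0.1712  0.122 ] phi 4.959 4.957 F [-0.9  4.6  0.2] q [-0.36  1.02  1.2   1.7  -1.03  1.19 -1.76]
```

View pics/wrist9.png

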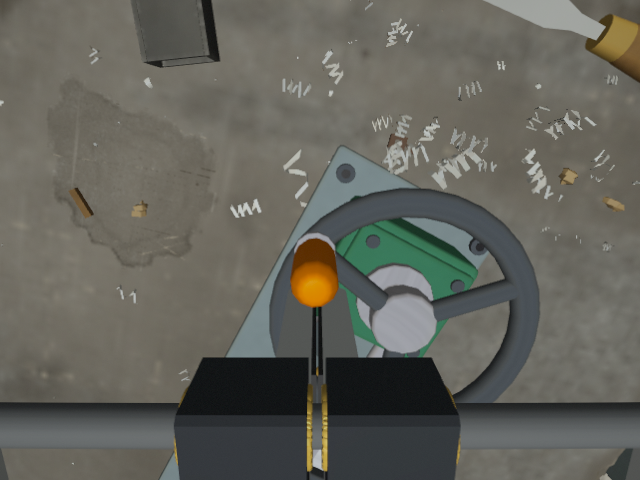

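View pics/si9_c.png

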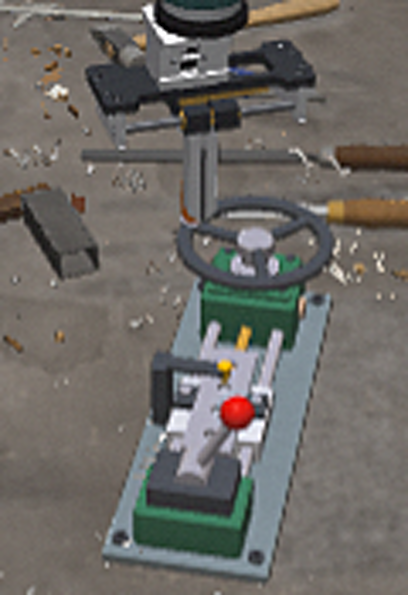

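The fingertip pose puts the handle at about -26.0°, against -26.7° at the start, so the turn is complete to about 1°. I'll back off along -x, lift, and check.

Call:
jog_arm(targets=[-5,0,0,0,-10,0,0,0,-15,0,0,0,-18,0,-10,0,-18,0,-35,0,-18,0,-60,0,-18,0,-85,0,-18,0,-95,0,-18,0,-95,0])

```text
time: 15.0
ee_pos: [0.5935, -0.1552, 0.2206]
tcp_rot: [-2.475, 1.933, -0.008]
contact_force: [-0.3, -0.8, 0.7]
gripper_width: 0.0004
```

```bash
python3 - <<'E'
from plan import *
c=load(); commit([-18,0,-95,0],c)
st()
cw=cam('wrist'); im=robot.read_camera('wrist'); cv2.imwrite('pics/w10.png',im)
json.dump({k:np.array(v).tolist() for k,v in cw.items()},open('w10.json','w'))
b=robot.read_camera('side')[165:300,265:355]
cv2.imwrite('pics/si10_c.png',cv2.resize(b,None,fx=4.4,fy=4.4,interpolation=cv2.INTER_CUBIC))
E
```

```text
t 15.0 pos [ 0.5935 -0.1552  0.2206] cmd [ 0.5927 -0.1538  0.217 ] phi 4.957 4.957 F [-0.3 -0.8  0.7] q [-0.42  0.89  1.27  1.63 -0.88  1.29 -1.89]
```

View pics/w10.png

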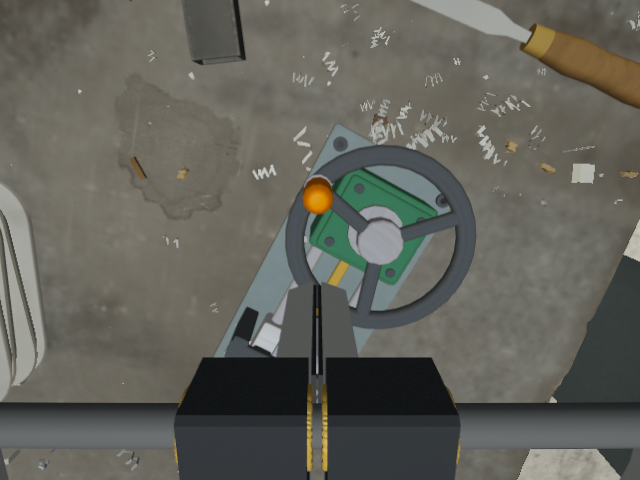

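View pics/si10_c.png

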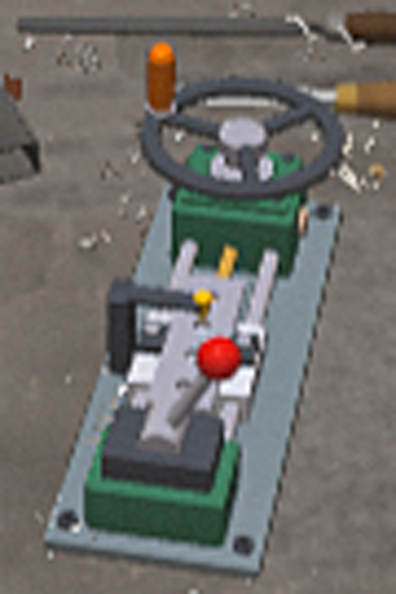

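The side view shows the handle back at its starting pixels, (161,78) against (161,80), and the carriage advanced by one hole. Now the lever.

```bash
python3 - <<'E'
from plan import *
c=load(); print(c)
ux=np.array([.970,-.245]); K=np.array([.5835,.1114]); S=K-.036*ux
ph=np.deg2rad(-14.2)
c['phi']-=2*np.pi if c['phi']>3.2 else 0
json.dump(c,open('cmd.json','w')); print(S)
rows(*line([S[0],S[1],.21],ph,11)); 
E
```

```text
{'p': [0.592712244013571, -0.15375860932062818, 0.217], 'phi': -1.3263912722571358}
[0.54858 0.12022]
[-25.1, -2.1, 0.6, -0.098, -50.3, -4.3, 1.3, -0.196, -75.4, -6.4, 1.9, -0.294, -100.6, -8.5, 2.5, -0.392, -125.7, -10.7, 3.2, -0.49, -150.8, -12.8, 3.8, -0.588, -176.0, -14.9, 4.5, -0.686, -201.1, -17.1, 5.1, -0.784, -226.2, -19.2, 5.7, -0.882, -251.4, -21.3, 6.4, -0.981, -276.5, -23.5, 7.0, -1.079]
```

Call:
jog_arm(targets=[-20,-2,0,-0.09,-45,-4,1,-0.18,-71,-6,2,-0.28,-98,-8,2,-0.38,-125,-11,3,-0.48,-151,-13,4,-0.58,-177,-15,4,-0.68,-203,-17,5,-0.78,-230,-19,6,-0.88,-254,-21,6,-0.98,-269,-23,7,-1.05,-276.5,-23.5,7,-1.079])

```text
time: 16.1
ee_pos: [0.5466, 0.1232, 0.2083]
tcp_rot: [-3.119, 0.377, 0.006]
contact_force: [-0.5, -0.2, -0.5]
gripper_width: 0.0004
```

Call:
jog_arm(targets=[0,0,0,0,0,0,0,0,0,0,0,0,0,0,0,0])

```text
time: 16.43
ee_pos: [0.5483, 0.1183, 0.2104]
tcp_rot: [3.116, -0.392, 0.0]
contact_force: [-0.1, -0.3, 0.6]
gripper_width: 0.0005
```

```bash
python3 - <<'E'
from plan import *
st()
cw=cam('wrist'); im=robot.read_camera('wrist'); cv2.imwrite('pics/w11.png',im)
json.dump({k:np.array(v).tolist() for k,v in cw.items()},open('w11.json','w'))
E
```

```text
t 16.4333 pos [0.5483 0.1183 0.2104] cmd [0.5486 0.1202 0.21  ] phi 6.033 6.036 F [-0.1 -0.3  0.6] q [-0.89  0.74  1.1   1.78 -0.74  1.1  -1.35]
```

View pics/w11.png

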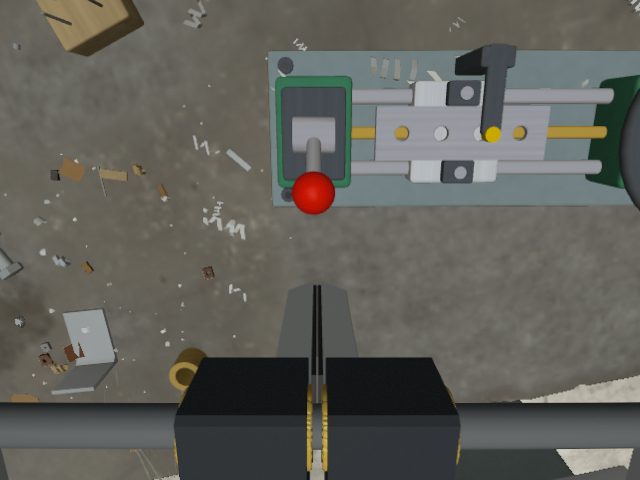

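The knob is at (314,193), straight ahead of the fingertip, and the pointer at (493,134) is over the strip. I'll check the knob position with this view, then descend.

```bash
python3 - <<'E'
from plan import *
c=json.load(open('w11.json')); print(atz(c,(314,193),.1335))
a=cam('scene');b=cam('side')
S=lambda u,v:((u+.5)/4.6-.5+280,(v+.5)/4.6-.5+195)
D=lambda u,v:((u+.5)/4.4-.5+265,(v+.5)/4.4-.5+165)
print(tri([ray(c,(314,193)),ray(a,S(113,77)),ray(b,D(218,358))]))
E
```

```text
[0.5830564  0.10999051 0.1335    ]
(array([0.58338191, 0.11064434, 0.1350763 ]), [np.float64(0.00073102099805613), np.float64(0.0010597022448044595), np.float64(0.0011472615535267794)])
```

Call:
jog_arm(targets=[0,0,15,0,0,0,30,0,0,0,45,0,0,0,60,0,0,0,73,0,0,0,82,0,0,0,85,0,0,0,85,0,0,0,85,0])

```text
time: 17.23
ee_pos: [0.5486, 0.1196, 0.1259]
tcp_rot: [3.117, -0.388, 0.001]
contact_force: [0.7, -0.1, 0.4]
gripper_width: 0.0006
```

Call:
jog_arm(targets=[4,0,0,0,8,0,0,0,12,0,0,0,15,0,0,0,18,0,0,0,22,0,0,0,26,0,0,0,30,0,0,0,34,0,0,0,38,0,0,0,42,0,0,0,46,0,0,0])

```text
time: 18.23
ee_pos: [0.5934, 0.1085, 0.1255]
tcp_rot: [3.117, -0.387, 0.001]
contact_force: [-1.4, -0.4, 1.7]
gripper_width: 0.0006
```

Call:
jog_arm(targets=[4,0,0,0,8,0,0,0,12,0,0,0,16,0,0,0,20,0,0,0,23,0,0,0,26,0,0,0,29,0,0,0,31,0,0,0,32,0,0,0,32,0,0,0,32,0,0,0])

```text
time: 19.23
ee_pos: [0.624, 0.1008, 0.1256]
tcp_rot: [3.118, -0.388, 0.001]
contact_force: [-0.9, 0.0, -0.7]
gripper_width: 0.0006
```

```bash
python3 - <<'E'
from plan import *
st()
cw=cam('wrist'); im=robot.read_camera('wrist'); cv2.imwrite('pics/w12.png',im)
b=robot.read_camera('side')[165:300,265:355]
cv2.imwrite('pics/si12_c.png',cv2.resize(b,None,fx=4.4,fy=4.4,interpolation=cv2.INTER_CUBIC))
E
```

```text
t 19.2333 pos [0.624  0.1008 0.1256] cmd [0.5486 0.1202 0.21  ] phi 6.036 6.036 F [-0.9  0.  -0.7] q [-0.72  0.91  0.97  1.66 -0.85  1.05 -1.29]
```

View pics/w12.png

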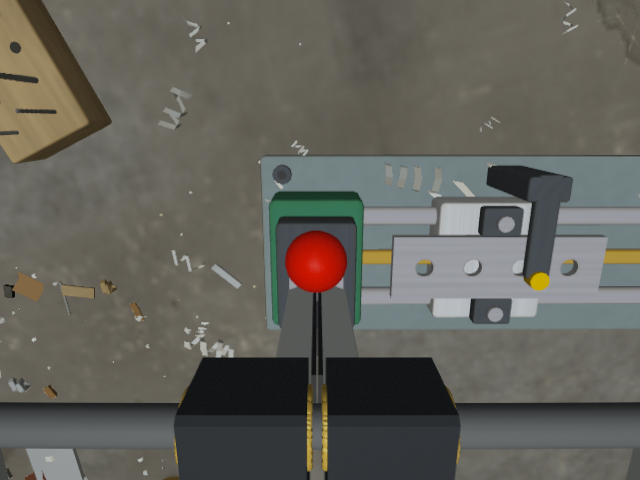

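View pics/si12_c.png

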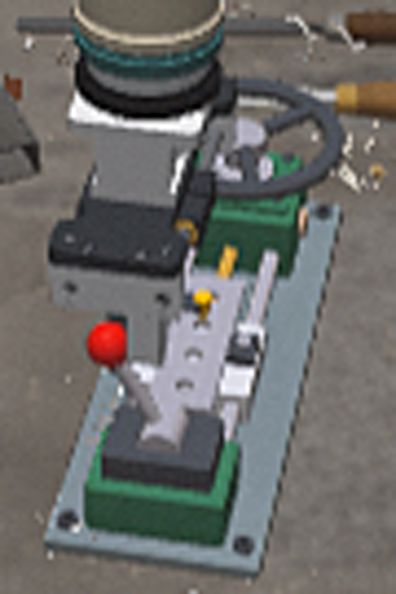

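The lever is nearly over, with the side-view knob at (108,342). I'll creep on until the stop shows as force.

Call:
jog_arm(targets=[1,0,0,0,2,0,0,0,3,0,0,0,3,0,0,0,3,0,0,0])

```text
time: 19.75
ee_pos: [0.6259, 0.1004, 0.1252]
tcp_rot: [-3.117, 0.387, 0.003]
contact_force: [-3.8, 0.9, 0.1]
gripper_width: 0.0003
```

```bash
python3 - <<'E'
from plan import *
st()
b=cam('side');D=lambda u,v:((u+.5)/4.4-.5+265,(v+.5)/4.4-.5+165)
k=atz(b,D(108,342),.134); ux=np.array([.97,-.245]); print(k,(k[:2]-[.5834,.1108])@ux)
E
```

```text
t 19.75 pos [0.6259 0.1004 0.1252] cmd [0.5486 0.1202 0.21  ] phi 6.036 6.036 F [-3.8  0.9  0.1] q [-0.71  0.91  0.97  1.66 -0.85  1.05 -1.29]
[0.64394058 0.09381529 0.134     ] 0.0628856145229998
```

Call:
jog_arm(targets=[1,0,0,0,2,0,0,0,2,0,0,0])

```text
time: 20.0
ee_pos: [0.6261, 0.1004, 0.1251]
tcp_rot: [-3.116, 0.387, 0.009]
contact_force: [-7.7, 1.8, 3.4]
gripper_width: 0.0008
```

At the stop: the force rises to 8 N with no further motion. Backing off and lifting.

Call:
jog_arm(targets=[-5,0,0,0,-12,0,0,0,-20,0,0,0,-25,0,-5,0,-25,0,-25,0,-25,0,-50,0,-25,0,-75,0,-25,0,-95,0,-25,0,-105,0,-25,0,-105,0,-25,0,-105,0,-25,0,-105,0])

```text
time: 21.0
ee_pos: [0.6036, 0.1062, 0.2292]
tcp_rot: [-3.118, 0.387, 0.003]
contact_force: [0.3, -0.8, 0.3]
gripper_width: 0.0009
```

```bash
python3 - <<'E'
from plan import *
st()
cv2.imwrite('pics/w13.png',robot.read_camera('wrist'))
im=robot.read_camera('side'); b=im[165:300,265:355]
cv2.imwrite('pics/side13.png',im)
cv2.imwrite('pics/si13_c.png',cv2.resize(b,None,fx=4.4,fy=4.4,interpolation=cv2.INTER_CUBIC))
cv2.imwrite('pics/scene13.png',robot.read_camera('scene'))
E
```

```text
t 21.0 pos [0.6036 0.1062 0.2292] cmd [0.5486 0.1202 0.21  ] phi 6.036 6.036 F [ 0.3 -0.8  0.3] q [-0.79  0.78  1.08  1.61 -0.73  1.2  -1.38]
```

View pics/w13.png

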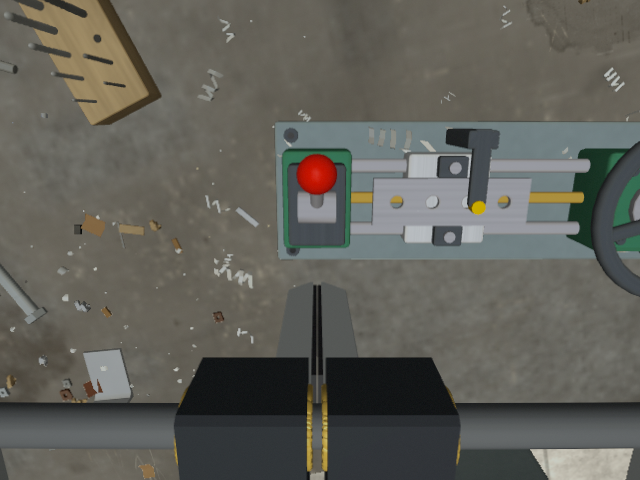

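View pics/si13_c.png

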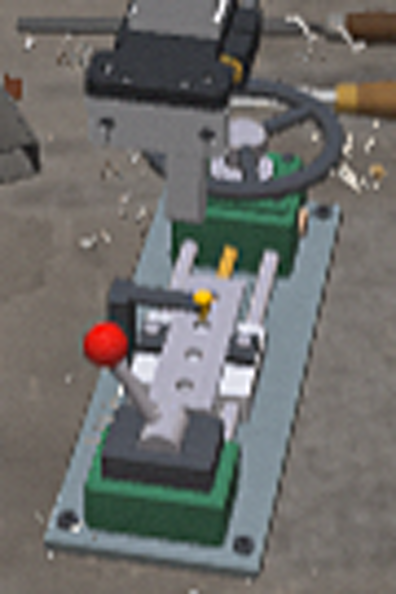

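View pics/scene13.png

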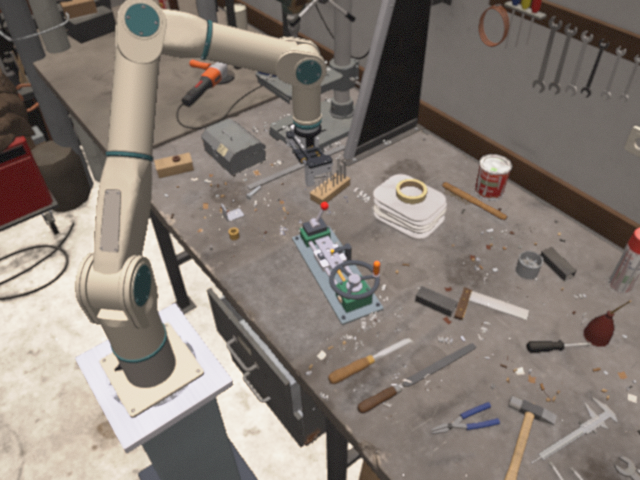

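The knob leans away in both views: side (105,342), wrist (317,174). The handle is at scene (377,267), as at the start. The bench items look unmoved and the tool is clear, so I'm handing in.

```bash
python3 - <<'E'
from plan import *
b=cam('side');D=lambda u,v:((u+.5)/4.4-.5+265,(v+.5)/4.4-.5+165)
k=atz(b,D(105,342),.1335);print((k[:2]-[.5834,.1108])@np.array([.97,-.245]))
st(); robot.hand_in()
E
```

```text
0.06468679135683734
t 21.15 pos [0.6038 0.1059 0.2292] cmd [0.5486 0.1202 0.21  ] phi 6.036 6.036 F [0.1 0.3 0.3] q [-0.79  0.78  1.08  1.61 -0.73  1.2  -1.38]
the job is handed in; nothing more can be done
```

I turned the wheel one full clockwise turn with the closed fingertips against the handle, then pushed the lock lever over to its stop. I handed the job in at about 21 s; no verdict was reported.

- **Wheel:** the fingertip pose put the handle within about 1° of where it started. The side view agreed, with the handle at (161,78) against (161,80) before. The sensed force at each reading was about 3 to 7 N.
- **Lock lever:** the force rose to about 8 N with no further movement, so I took that as the stop. The final picture gives 64.7 mm of knob travel against the nominal 67 mm. That is within the roughly 2 mm calibration error and beyond the required 0.85 rad.
- **Clearance:** before handing in, the tool stood clear at 229 mm height with no contact force, and the loose items in view looked unmoved.
- **Disagreements:** the three-view position fits for the wheel and handle disagreed by up to about 2.5 mm, which was well inside what the task allowed.

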